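# Start the parts cleaner

## Robot

A 7-joint arm with a two-finger parallel gripper is mounted at the origin on the work surface. World frame = base frame: x ahead of the robot, y to its left, z up, the work surface at z = 0. Lengths are in m, angles in rad, forces in N, time in s.
With the tool pointing down it reaches from about 0.425 to 0.875 m from the base axis. Payload 9.9 kg.
Tool frame: the origin (TCP) lies at the very end of the fingers, on their centre line; the grasp point (between the pads) lies 19 mm behind it (r.tcp_to_grasp is the distance from the TCP to the grasp point, in m); z points along the fingers, y is the line along which they close (so a half turn about z gives the same grasp; the last joint's range is limited). The gripper opens to 85 mm and grips with 20 to 120 N. Pads are 22 mm wide; open, the fingers measure 114 mm over their backs; the gripper's body (76 mm by 85 mm) begins 54 mm behind the grasp point. The pads swing forward as they close: fully open they stand 13 mm farther back than shut.
Start: joints at [-1.386, 0.576, 0.025, 1.437, -0.015, 1.129, -0.057], TCP at [0.179, 0.651, 0.231] pointing down, gripper open.
Joint ranges: [-2.76, 2.76], [-0.34, 2.15], [-1.52, 1.57], [0.19, 2.46], [-1.09, 4.23], [0.17, 1.99], [-2.82, 2.82]. Speed limits (rad/s): [2.22, 2.22, 3.01, 3.01, 3.14, 3.14, 3.14].

## Interface

Orientations are given as [roll, pitch, yaw] about the fixed x, y, z axes, in that order (R = Rz(yaw) Ry(pitch) Rx(roll)).
In Python, from station import r gives the robot as it stands.
- The arm moves only by the tool step_arm, never from a script. Its argument "targets" is a list of rows, each a list of 3 entries, a list of its own where there are three numbers: the shift along the tool's x, y, z in mm, then the turn, a rotation vector about the tool's x, y, z in rad, then the closure, from 0 (fully open) to 1 (shut). A call has 1 to 8 rows; each row is the pose to reach, as a shift and turn from the pose commanded when the call began, along the tool's axes at that moment; what a row does not reach only later rows make up. A row lasts 1/10 s, in which the tool goes at most 50 mm and 8.59 degrees, less where a joint would pass 70% of its speed; a pose out of reach is approached as far as the arm can. A call with a gripper value outside its range is refused whole. The fingers move at their own pace and stop on an object; "force" is the grip in N (left out, the last holds). Time passes only in rows, so rows that repeat a pose let the fingers close. It gives the time, the measured TCP pose, the force, the opening and the grip force at its end, in the units of the state.
- r.state(): the state, without advancing time (a new reading comes with each control period).
- r.grab_frame(name): name is "scene" or "side" or "wrist"; returns the picture (384x512x3 uint8, red, green, blue); there is no depth.
- r.get_calibration(name): a dict with "fovy" (degrees; the focal length in pixels is half the picture's height over the tangent of half this angle, whatever the lens; pixels are square), "cx", "cy" (the principal point, pixels), "R" (3x3) and "t" (3): a world point X has camera coordinates R X + t. Camera axes: x right, y down, z forward; pixel columns grow to the right and rows downward; lengths in m; the calibration is good to about 2 mm. The wrist camera is an equidistant fisheye: a pixel r from the principal point sees the ray r / f radians off the axis. A picture is of the moment at which its call begins: read the wrist's pose just before it. get_calibration takes no time and is no camera call; for the wrist camera it gives the pose at the moment of the call.
- r.hand_in(): hands the job in; it is judged then, once.
The state is a dict: "time": time; "joint_positions": joint angles; "qvel": joint speeds; "effort": joint torques, N m; "position": TCP position; "orientation": TCP orientation; "force": force on the tool from outside, world axes, zero at the start; "torque": the same for the moment, N m; "gripper_width": finger opening in m; "grip_force": force on a finger pad.
Only numpy, scipy, OpenCV 4.12 (cv2) and the standard library are available. Lean on these libraries where they do the work, as an engineer would, in place of code of your own. Each camera call takes 0.05 s, during which the arm holds its last target. There are 200 camera calls.

## Task

The sprockets are in the basket of the parts cleaner: get it running with the fingertips alone, picking nothing up. Push the lid right down until it is shut, then switch on the mains with the large rocker, then the heater with the smaller rocker beside it (press the end of each that is towards the lid), and last push the big round start button in and let it come back out. Do not press the stop key or the time keys, and leave the things standing on and around the machine where they are.

Things in the scene. Friction and masses are not known exactly. Their poses are not given: they have to be found in the camera images.
- cleaner: white ultrasonic cleaner, 300 x 340 x 151 mm high, fixed at varying places, turned up to 0.25 rad. Origin under its centre; x from console (front, nearest the robot) to lid hinge (rear), y left, z up. The grey console slopes up to the rear at 15 degrees, 116 to 142 mm high, to x = -45 mm. Left to right: large rocker, small rocker, 2 time keys, square stop key, round start button
- lid (a joint): angle of the white lid over the tank, rad: 0 shut, growing as it opens; starts between 0.3 and 0.6. The hinge, along the cleaner's y at its rear, is stiff: the lid stays where it is left, and 2 to 5 N straight down near its front edge moves it down
- lid_edge (a point): point on the upper face of the lid, half-way across its width and 22 mm behind its free front edge. The lid is 178 mm from hinge to free edge, 242 mm wide, 12 mm thick; shut, its upper face is 163 mm above the bench. Pushed straight down from where this point starts, the lid shuts
- lid_hinge (a point): middle of the lid's hinge axis, 138 mm behind the cleaner's origin and 151 mm above the bench
- mains (a joint): mains rocker, rad: 0 off (as at the start), 0.26 on. A see-saw switch that stays where it is left: press it right over to its stop, which takes 1 to 3 N, before letting go
- mains_on (a point): mains rocker: the large black rocker at the console's left end, 52 mm long (up the slope) x 30 mm wide. Point on the face of its rear half (towards the lid), 18 mm from the pivot, where it is pressed. While off the rear half stands up, its end 12 mm off the panel; pressed about 5 mm down at this point it lies level, 6 mm off the panel, and is on. A thin white mark crosses the rear half
- heater (a joint): heater rocker, rad: 0 off (as at the start), 0.26 on; stays where it is left like the mains rocker; 1 to 3 N
- heater_on (a point): heater rocker: the smaller black rocker, next to the mains rocker on its right, 42 mm long x 20 mm wide. This point is on its rear half (towards the lid), 14 mm from the pivot, where it is pressed to switch on, about 4 mm down
- start (a joint): travel of the start button, m: 0 released, 0.005 fully down; it springs back. 1.2 N starts to move it, 4.2 N holds it fully down
- start_top (a point): start button: the large round grey button at the right end of the console, 34 mm across, in a steel collar. This point is the centre of its face, 9 mm off the panel; it is pushed down into the panel
- stop (a joint): travel of the stop key, m: 0 released, 0.005 fully down
- stop_top (a point): stop key: the square grey key, 23 x 23 mm, left of the start button; centre of its face, 8 mm off the panel. Not to be pressed
- time_up (a joint): travel of the left time key, m: 0 released, 0.002 down
- time_up_top (a point): left time key: small round grey key, 14 mm across, in front of the display; centre of its face, 4 mm off the panel. Not to be pressed
- time_down (a joint): travel of the right time key, m: 0 released, 0.002 down
- time_down_top (a point): right time key: like the left one, 34 mm to its right. Not to be pressed
- socket: loose stepped steel socket, 30 mm across and 34 mm high, standing on the cleaner's left deck; origin under its centre. Leave it alone
- axle_nut: loose dark flanged nut, 26 mm across and 16 mm high, on the cleaner's right deck; origin under its centre. Leave it alone
- spray_can: loose blue spray can, 52 mm across and 175 mm high, on the bench to the left of the cleaner; origin under its centre. Leave it alone
- lube_bottle: loose white bottle, 36 mm across and 100 mm high, on the bench to the right of the console; origin under its centre. Leave it alone
- pedal: loose black flat pedal, 100 x 100 x 19 mm with a short axle, lying on the bench at the left; origin under its centre. Leave it alone
- wrench: loose wrench lying on the bench at the right; origin under its middle. Leave it alone
- brush: loose brush lying on the bench at the left, nearer the robot; origin under its middle. Leave it alone
- shock_pump: loose black hand pump 300 mm long with a round brass gauge, lying on the bench at the right, nearer the robot; origin under its middle. Leave it alone

How it is judged:
By the outcome, as a careful person would: the job done as asked, in the order asked, and still so for the second after the job is handed in, with the robot touching nothing.
It also fails if it takes over 48 s, if anything falls off the work surface, if the arm or the gripper's body presses on something with over 40 N, if the wrist force passes 120 N, or if a joint passes its speed limit or range.

## Working session

There is one attempt and no reset: what is moved stays moved. The work goes in short steps, Python scripts to look and compute and a tool call to move; the robot and the scene stay as the last step left them, time stands still between calls to the robot, and variables do not carry over. Pictures are saved under pics/ and viewed, at most 10 in all, crops included, and the job is handed in when it is done.

Besides the shell and the picture viewer there is one more tool, called after ">>>" in YAML: its name, and indented under it one key for each argument. step_arm: Moves the arm, as the interface text tells. Its arguments: {"type":"object","properties":{"targets":{"type":"array"},"force":{"type":"number"}},"required":["targets"]}

```bash
ls; mkdir -p pics; python3 - <<'E'
from station import r
import cv2,numpy as np
s=r.state();print(s['time'],s['position'],s['orientation'],s['gripper_width'])
for n in("scene","side"):
    im=r.grab_frame(n);cv2.imwrite(f"pics/{n}0.png",im[:,:,::-1]);c=r.get_calibration(n);print(n,c['fovy'],c['cx'],c['cy'],np.round(c['R'],3).tolist(),np.round(c['t'],3))
E
```

```text
pics
0.0 [0.17913521 0.65030075 0.23042275] [-3.13986403e+00  5.58713163e-05  2.87276085e+00] 0.08530286013326381
scene 56.995438255354266 261.6759002811944 190.08968753113464 [[-0.178, 0.984, 0.012], [0.791, 0.151, -0.593], [-0.585, -0.096, -0.805]] [ 0.049 -0.352  1.468]
side 54.808719095395226 249.16472970568918 187.62878832184163 [[0.976, -0.219, -0.016], [-0.177, -0.743, -0.645], [0.13, 0.632, -0.764]] [-0.497  0.212  1.114]
```

View pics/scene0.png

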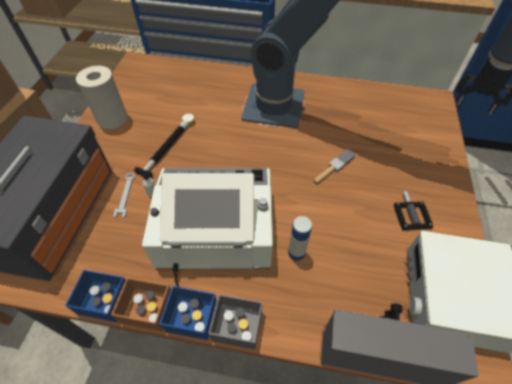

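View pics/side0.png

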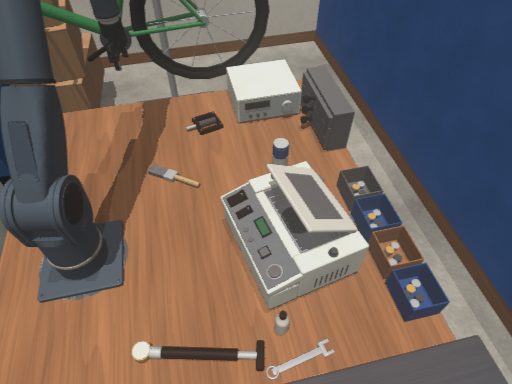

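The side view shows the cleaner with its console facing the robot: mains rocker near (236,198), heater (244,212), stop (264,252) and start (274,271). The lid is open, its free edge running from about (270,172) to (312,232). I'll enlarge this view for accurate pixels.

```bash
python3 - <<'E'
import cv2
im=cv2.imread("pics/side0.png")[150:310,210:375]
cv2.imwrite("pics/side0c.png",cv2.resize(im,None,fx=3.7,fy=3.7,interpolation=cv2.INTER_CUBIC))
E
```

```text
(no output)
```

View pics/side0c.png

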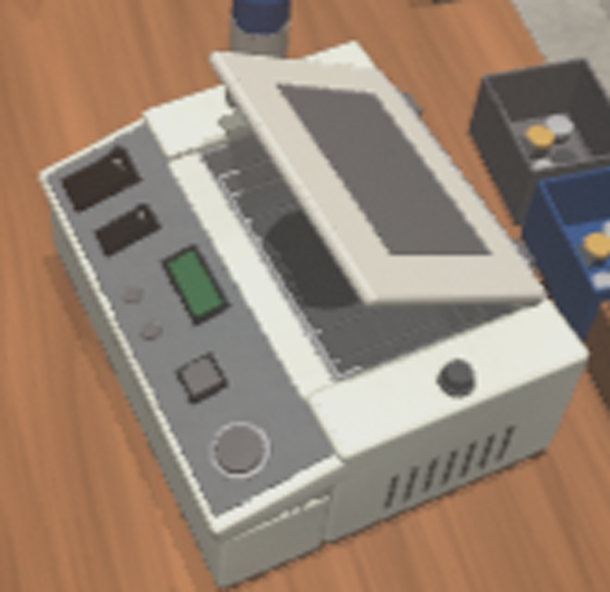

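The crop shows the panel corners at (42,177) and (220,528), the rear deck corners at (587,355) and (355,42), and the lid's front edge from (212,53) to (372,302). Start is at (240,449), stop at (203,376), and the rockers at (100,178) and (128,230). Next I'll fit the pose.

```bash
cat > h.py <<'E'
import numpy as np
from scipy.optimize import least_squares
from scipy.spatial.transform import Rotation as Ro
def proj(c,X):
    p=np.atleast_2d(X)@np.array(c['R']).T+c['t'];f=192/np.tan(np.radians(c['fovy'])/2)
    return p[:,:2]/p[:,2:]*f+[c['cx'],c['cy']]
def projw(c,X):
    p=np.atleast_2d(X)@np.array(c['R']).T+c['t'];f=192/np.tan(np.radians(c['fovy'])/2)
    q=np.linalg.norm(p[:,:2],axis=1);th=np.arctan2(q,p[:,2])
    return p[:,:2]/q[:,None]*(f*th)[:,None]+[c['cx'],c['cy']]
def ray(c,uv,fish=False):
    f=192/np.tan(np.radians(c['fovy'])/2);d=(np.array(uv,float)-[c['cx'],c['cy']])/f
    if fish:
        t=np.linalg.norm(d);v=np.r_[d/t*np.sin(t),np.cos(t)]
    else: v=np.r_[d,1]
    R=np.array(c['R']);return -R.T@c['t'],R.T@v
def W(p,P): # cleaner mm -> world m ; p=x,y,yaw
    P=np.atleast_2d(P)/1000;return P@Ro.from_euler('z',p[2]).as_matrix().T+[p[0],p[1],0]
def lid(a,x,y,z=12): # lid frame mm, x toward the front from hinge
    return [138-x*np.cos(a)+z*np.sin(a),y,151+x*np.sin(a)+z*np.cos(a)]
def panel(c,p,uv,off,fish=False):
    o,d=ray(c,uv,fish);R=Ro.from_euler('z',-p[2]).as_matrix()
    o=R@(o-[p[0],p[1],0])*1000;d=R@d
    n=np.array([-np.sin(.2618),0,np.cos(.2618)]);q=np.array([-45,0,142])+off*n
    return o+d*(n@(q-o))/(n@d)
E
python3 - <<'E'
from station import r
from h import *
c=r.get_calibration("side");cs=r.get_calibration("scene")
g=lambda u:(np.array(u,float)+.5)/3.7-.5+[210,150]
body=[([-150,170,116],(42,177)),([-150,-170,116],(220,528)),([150,-170,151],(587,355)),([150,170,151],(355,42)),([-150,-170,0],(222,585))]
lp=[((178,121),(212,53)),((178,-121),(372,302)),((0,-121),(543,298))]
def res(p):
    X=[b[0] for b in body]+[lid(p[3],*l[0]) for l in lp]
    return (proj(c,W(p,X))-np.array([g(b[1]) for b in body+lp])).ravel()
s=least_squares(res,[.65,0,0,.45],loss='soft_l1');p=s.x;print(p.round(4));print(res(p).reshape(-1,2).round(1).tolist())
np.save('p.npy',p)
for n,uv,o in [('start',(240,449),9),('stop',(203,376),8),('tdn',(150,331),4),('tup',(132,295),4),('mains',(100,178),6),('heater',(128,230),6)]:
    X=panel(c,p,g(uv),o);print(n,X.round(1),W(p,X).round(4))
print('lid_edge',W(p,lid(p[3],156,0)),W(p,lid(0,156,0)))
import cv2
im=cv2.imread('pics/scene0.png')
for X in [b[0] for b in body]+[lid(p[3],*l[0]) for l in lp]:
    u=proj(cs,W(p,X))[0];cv2.circle(im,tuple(int(round(v*4)) for v in u),6,(0,0,255),1,shift=2)
cv2.imwrite('pics/s1.png',cv2.resize(im[150:290,125:295],None,fx=4,fy=4))
E
```

```text
[ 0.6051 -0.0903  0.191   0.4796]
[[-3.1, -1.2], [-2.7, 2.4], [3.5, -1.6], [1.3, -2.5], [-4.1, 5.3], [-0.3, 0.0], [0.4, 0.2], [3.2, -2.1]]
start [-108.5 -128.9  134.3] [[ 0.5231 -0.2374  0.1343]]
stop [-107.1  -67.   133.6] [[ 0.5127 -0.1764  0.1336]]
tdn [-124.2  -12.6  124.9] [[ 0.4856 -0.1262  0.1249]]
tup [-123.9   21.7  125. ] [[ 0.4794 -0.0925  0.125 ]]
mains [-105.   129.5  132.1] [[0.4774 0.0169 0.1321]]
heater [-104.9   73.3  132.2] [[ 0.4883 -0.0382  0.1322]]
lid_edge [[ 0.61018665 -0.08931772  0.23362723]] [[ 0.5874708  -0.09370892  0.163     ]]
```

View pics/s1.png

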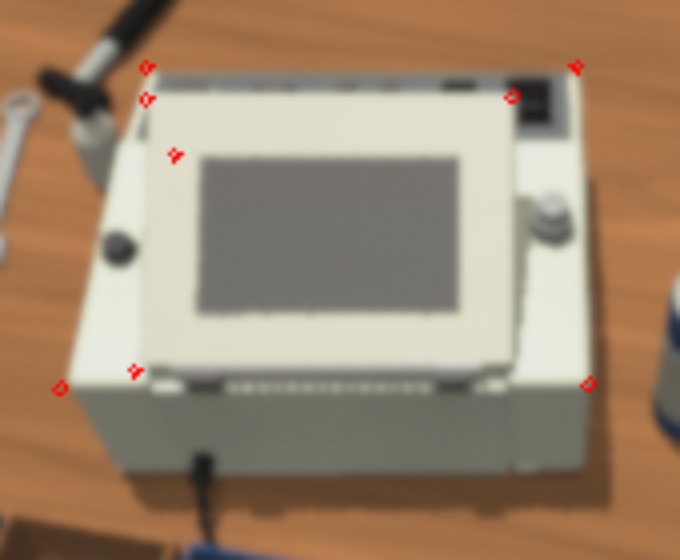

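The model's front edge lands about 2 px too far forward, so I'll refit with both cameras and leave the front, rear and side extents free.

```bash
cat >> h.py <<'E'
g1=lambda u:(np.array(u,float)+.5)/3.7-.5+[210,150]
g2=lambda u:(np.array(u,float)+.5)/4-.5+[125,150]
E
python3 - <<'E'
from station import r
from h import *
c=r.get_calibration("side");cs=r.get_calibration("scene")
def pts(p):
    F,B,Wd=p[4:7]
    b=[[F,Wd,116],[F,-Wd,116],[B,-Wd,151],[B,Wd,151]];l=[lid(p[3],178,121),lid(p[3],178,-121)]
    return W(p,b+l)
o1=g1([(42,177),(220,528),(587,355),(355,42),(212,53),(372,302)])
o2=g2([(576,77),(155,77),(70,384),(590,384),(515,96),(148,99)])
def res(p): return np.r_[(proj(c,pts(p))-o1).ravel(),(proj(cs,pts(p))-o2).ravel(),(p[4]+148)/6,(p[5]-148)/4,(p[6]-168)/4]
s=least_squares(res,[.6,-.09,.19,.48,-150,150,170],x_scale=[.01,.01,.01,.01,1,1,1],loss='soft_l1');p=s.x
print(p.round(4));print(res(p)[:24].reshape(-1,2).round(1).tolist())
np.save('p.npy',p)
for n,uv,o in [('start',(240,449),9),('stop',(203,376),8),('tdn',(150,331),4),('tup',(132,295),4),('mains',(100,178),6),('heater',(128,230),6)]:
    X=panel(c,p,g1(uv),o);print(n,X.round(1),W(p,X).round(4))
print('lid_edge',W(p,lid(p[3],156,0)),W(p,lid(0,156,0)))
E
```

```text
[ 6.054000e-01 -8.870000e-02  1.900000e-01  4.745000e-01 -1.413750e+02
  1.453207e+02  1.670296e+02]
[[-0.0, -1.8], [-0.2, -0.7], [1.1, -2.3], [0.4, -1.8], [-0.5, -0.2], [0.0, -0.1], [-0.3, -0.7], [-1.4, -0.6], [-0.5, -0.6], [-1.0, -1.1], [-0.0, 0.5], [0.0, -0.2]]
start [-108.9 -130.5  134.2] [[ 0.5231 -0.2374  0.1342]]
stop [-107.6  -68.6  133.5] [[ 0.5127 -0.1764  0.1335]]
tdn [-124.7  -14.1  124.8] [[ 0.4856 -0.1261  0.1248]]
tup [-124.4   20.2  124.9] [[ 0.4794 -0.0924  0.1249]]
mains [-105.6  128.   132. ] [[0.4775 0.0171 0.132 ]]
heater [-105.4   71.8  132. ] [[ 0.4883 -0.0381  0.132 ]]
lid_edge [[ 0.6100223  -0.08780072  0.23295159]] [[ 0.58771272 -0.09209216  0.163     ]]
```

Both cameras now agree to about 2 px, and the time keys come out 34.3 mm apart as specified. I'll close the fingers and travel high towards the lid.

>>> step_arm:
  targets:
    - [[-30, -30, -30], [0, 0, 0.1], 1]
    - [[-65, -65, -60], [0, 0, 0.2], 1]
    - [[-100, -100, -80], [0, 0, 0.3], 1]
    - [[-135, -133, -80], [0, 0, 0.4], 1]
    - [[-170, -167, -80], [0, 0, 0.5], 1]
    - [[-205, -200, -80], [0, 0, 0.6], 1]
    - [[-240, -235, -80], [0, 0, 0.7], 1]
    - [[-275, -270, -80], [0, 0, 0.8], 1]

```text
time: 0.9
position: [0.3701, 0.3208, 0.3112]
orientation: [-3.141, -0.0, 2.069]
force: [2.0, 0.3, -0.1]
gripper_width: 0.0001
grip_force: 0.0
```

```bash
cat >> h.py <<'E'
def go(r,xyz,yaw=None,tilt=0):
    """shift (mm) and rotvec in tool axes to reach the world pose; tool down with pitch about cleaner y"""
    s=r.state();R=Ro.from_euler('xyz',s['orientation'])
    p=np.load('p.npy');yaw=p[2]+np.pi/2 if yaw is None else yaw
    T=Ro.from_rotvec(-tilt*np.array([-np.sin(p[2]),np.cos(p[2]),0]))*Ro.from_euler('xyz',[np.pi,0,yaw])
    print('t',round(s['time'],2),'at',np.round(s['position'],4),'F',np.round(s['force'],1),'shift',np.round(R.inv().apply(np.array(xyz)-s['position'])*1000,1),'turn',np.round((R.inv()*T).as_rotvec(),3))
E
python3 - <<'E'
from station import r
from h import *
p=np.load('p.npy');print(r.state()['joint_positions'].round(2))
go(r,W(p,lid(p[3],156,0))[0]+[0,0,.04])
E
```

```text
[-1.05  0.24  0.31  1.79 -0.08  1.13 -0.22]
t 0.9 at [0.3701 0.3208 0.3112] F [ 2.   0.3 -0.1] shift [-473.6   15.6   38.2] turn [-0.    -0.     0.308]
```

>>> step_arm:
  targets:
    - [[-45, 2, 0], [0, 0, 0.05], 1]
    - [[-95, 4, 0], [0, 0, 0.1], 1]
    - [[-145, 6, 0], [0, 0, 0.15], 1]
    - [[-195, 8, 0], [0, 0, 0.2], 1]
    - [[-245, 10, 0], [0, 0, 0.25], 1]
    - [[-295, 12, 5], [0, 0, 0.3], 1]
    - [[-345, 14, 10], [0, 0, 0.308], 1]
    - [[-390, 15, 15], [0, 0, 0.308], 1]

```text
time: 1.7
position: [0.5712, -0.0139, 0.2959]
orientation: [-3.141, 0.0, 1.764]
force: [1.3, 1.1, -1.1]
gripper_width: 0.0001
grip_force: 0.0
```

```bash
python3 - <<'E'
from station import r
from h import *
import cv2
p=np.load('p.npy');print(r.state()['joint_positions'].round(2))
go(r,W(p,lid(p[3],156,0))[0]+[0,0,.015])
c=r.get_calibration('wrist');cv2.imwrite('pics/w0.png',r.grab_frame('wrist')[:,:,::-1])
for x,y,o in [(-108.9,-130.5,9),(-107.6,-68.6,8),(-105.6,128,6),(-105.4,71.8,6)]:
    print(projw(c,W(p,[x,y,142+(x+45)*np.tan(.2618)+o])).round(0))
E
```

```text
[-0.4   0.41  0.51  1.63 -0.21  1.16  0.36]
t 1.7 at [ 0.5712 -0.0139  0.2959] F [ 1.3  1.1 -1.1] shift [-80.   23.9  47.9] turn [-0.     0.     0.003]
[[185. 326.]]
[[181. 289.]]
[[170. 128.]]
[[173. 180.]]
```

View pics/w0.png

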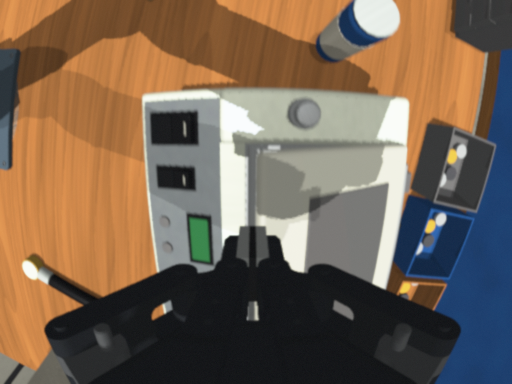

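The wrist view shows the mains rocker centred near (174,128) and the heater near (177,178), within 4 px of prediction. The lid is under the fingertips and the socket at (305,113) is clear. Now I'll push the lid down.

>>> step_arm:
  targets:
    - [[-40, 12, 0], [0, 0, 0], 1]
    - [[-80, 24, 10], [0, 0, 0], 1]
    - [[-80, 24, 30], [0, 0, 0], 1]
    - [[-80, 24, 50], [0, 0, 0], 1]
    - [[-80, 24, 65], [0, 0, 0], 1]
    - [[-80, 24, 80], [0, 0, 0], 1]
    - [[-80, 24, 95], [0, 0, 0], 1]
    - [[-80, 24, 110], [0, 0, 0], 1]

```text
time: 2.55
position: [0.609, -0.0859, 0.1858]
orientation: [-3.141, 0.0, 1.765]
force: [-1.4, -0.1, 5.4]
gripper_width: -0.0001
grip_force: 2.0
```

>>> step_arm:
  targets:
    - [[0, 0, 8], [0, 0, 0], 1]
    - [[0, 0, 16], [0, 0, 0], 1]
    - [[0, 0, 20], [0, 0, 0], 1]
    - [[0, 0, 22], [0, 0, 0], 1]
    - [[0, 0, 23], [0, 0, 0], 1]

```text
time: 3.05
position: [0.6094, -0.0857, 0.1634]
orientation: [3.142, -0.0, 1.765]
force: [-2.1, 0.9, 3.6]
gripper_width: 0.0001
grip_force: 1.6
```

>>> step_arm:
  targets:
    - [[0, 0, 1], [0, 0, 0], 1]
    - [[0, 0, 2], [0, 0, 0], 1]
    - [[0, 0, 2.5], [0, 0, 0], 1]
    - [[0, 0, 2.5], [0, 0, 0], 1]

```text
time: 3.45
position: [0.6095, -0.0857, 0.163]
orientation: [3.14, -0.0, 1.765]
force: [-8.8, 1.3, 22.1]
gripper_width: 0.0002
grip_force: 10.5
```

The lid stopped firm at z = 0.163 with 22 N, so it's shut and the height matches. On to the mains rocker.

```bash
python3 - <<'E'
from station import r
from h import *
p=np.load('p.npy')
go(r,W(p,[-92,128,170])[0]);print(W(p,[-92,128,170]))
E
```

```text
t 3.45 at [ 0.6095 -0.0857  0.163 ] F [-8.8  1.3 22.1] shift [126.2 -96.1  -7.1] turn [ 0.002 -0.     0.004]
[[0.49086628 0.0196252  0.17      ]]
```

>>> step_arm:
  targets:
    - [[0, 0, -30], [0, 0, 0], 1]
    - [[30, -20, -40], [0, 0, 0], 1]
    - [[65, -50, -40], [0, 0, 0], 1]
    - [[100, -75, -40], [0, 0, 0], 1]
    - [[126, -96, -30], [0, 0, 0], 1]
    - [[126, -96, -12], [0, 0, 0], 1]
    - [[126, -96, -10], [0, 0, 0], 1]

```text
time: 4.15
position: [0.4902, 0.0207, 0.17]
orientation: [-3.141, -0.001, 1.767]
force: [0.2, -0.2, 0.4]
gripper_width: 0.0004
grip_force: 0.0
```

```bash
python3 - <<'E'
from station import r
from h import *
import cv2
p=np.load('p.npy')
go(r,W(p,[-92,128,170])[0])
a=r.grab_frame('side')[150:310,210:375];b=r.grab_frame('wrist')[60:360,60:360]
cv2.imwrite('pics/c1.png',np.hstack([cv2.resize(a,(400,388),interpolation=2),cv2.resize(b,(388,388))])[:,:,::-1])
E
```

```text
t 4.15 at [0.4902 0.0207 0.17  ] F [ 0.2 -0.2  0.4] shift [-1.2  0.5  0. ] turn [-0.001 -0.001  0.006]
```

View pics/c1.png

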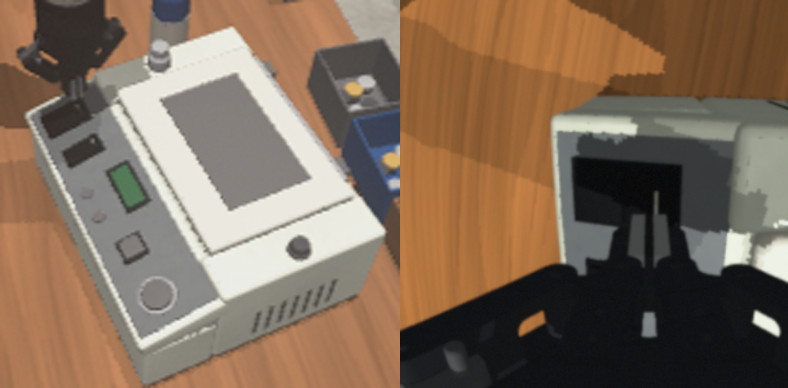

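The lid is shut. The fingertips stand over the mains rocker's rear half, with the white mark just beyond them. Pressing now.

>>> step_arm:
  targets:
    - [[0, 0, 10], [0, 0, 0], 1]
    - [[0, 0, 18], [0, 0, 0], 1]
    - [[0, 0, 22], [0, 0, 0], 1]
    - [[0, 0, 25], [0, 0, 0], 1]
    - [[0, 0, 27], [0, 0, 0], 1]
    - [[0, 0, 29], [0, 0, 0], 1]

```text
time: 4.85
position: [0.4911, 0.0193, 0.1418]
orientation: [3.141, 0.0, 1.765]
force: [-0.3, -0.3, 0.5]
gripper_width: 0.0001
grip_force: 0.4
```

>>> step_arm:
  targets:
    - [[0, 0, 1], [0, 0, 0], 1]
    - [[0, 0, 2], [0, 0, 0], 1]
    - [[0, 0, 3], [0, 0, 0], 1]
    - [[0, 0, 4], [0, 0, 0], 1]

```text
time: 5.25
position: [0.491, 0.0195, 0.1378]
orientation: [3.141, 0.0, 1.765]
force: [1.0, -0.1, 2.5]
gripper_width: 0.0003
grip_force: 1.3
```

>>> step_arm:
  targets:
    - [[0, 0, 1], [0, 0, 0], 1]
    - [[0, 0, 2], [0, 0, 0], 1]
    - [[0, 0, 2], [0, 0, 0], 1]

```text
time: 5.55
position: [0.4914, 0.0195, 0.1371]
orientation: [3.14, -0.001, 1.765]
force: [-4.0, 1.2, 21.5]
gripper_width: 0.0002
grip_force: 10.6
```

Mains hit its stop at 21 N, at the expected level height. Next, lift and press the heater rocker.

>>> step_arm:
  targets:
    - [[0, 0, -15], [0, 0, 0], 1]
    - [[-20, -1, -32], [0, 0, 0], 1]
    - [[-55, -3, -32], [0, 0, 0], 1]
    - [[-55, -3, -25], [0, 0, 0], 1]
    - [[-55, -3, -15], [0, 0, 0], 1]
    - [[-55, -3, -10], [0, 0, 0], 1]
    - [[-55, -3, -7], [0, 0, 0], 1]

```text
time: 6.25
position: [0.4979, -0.0341, 0.1417]
orientation: [-3.14, -0.001, 1.766]
force: [1.0, 1.0, 1.5]
gripper_width: 0.0002
grip_force: 0.5
```

```bash
python3 - <<'E'
from station import r
from h import *
import cv2
p=np.load('p.npy')
go(r,W(p,[-95,72,140])[0])
a=r.grab_frame('side')[170:240,215:285];b=r.grab_frame('wrist')[60:360,60:360]
cv2.imwrite('pics/c2.png',np.hstack([cv2.resize(a,(400,400),interpolation=2),cv2.resize(b,(400,400))])[:,:,::-1])
E
```

```text
t 6.25 at [ 0.4979 -0.0341  0.1417] F [1.  1.  1.5] shift [-1.9  0.2  1.7] turn [-0.002 -0.001  0.005]
```

View pics/c2.png

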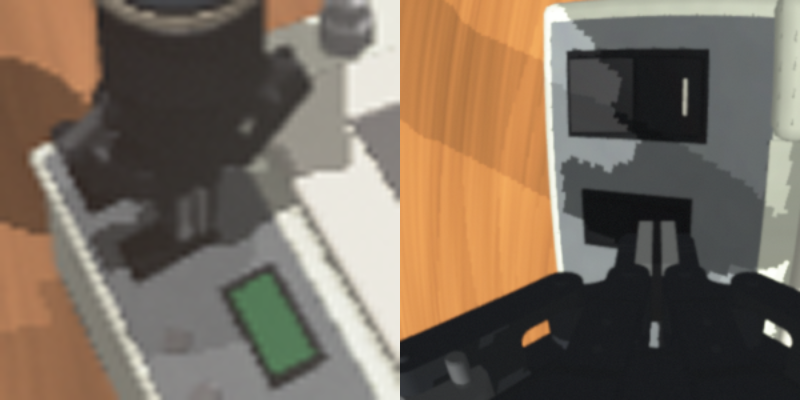

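The mains rocker is now over: its front half is lit and the white mark lies flat at (685,97). The fingertips stand on the heater's rear half. Pressing down.

>>> step_arm:
  targets:
    - [[0, 0, 1], [0, 0, 0], 1]
    - [[0, 0, 2], [0, 0, 0], 1]
    - [[0, 0, 3], [0, 0, 0], 1]
    - [[0, 0, 4], [0, 0, 0], 1]

```text
time: 6.75
position: [0.4988, -0.0351, 0.1389]
orientation: [3.141, 0.0, 1.765]
force: [-0.2, 0.5, 0.7]
gripper_width: -0.0003
grip_force: 0.5
```

>>> step_arm:
  targets:
    - [[0, 0, 1], [0, 0, 0], 1]
    - [[0, 0, 2], [0, 0, 0], 1]
    - [[0, 0, 3], [0, 0, 0], 1]
    - [[0, 0, 3], [0, 0, 0], 1]

```text
time: 7.15
position: [0.499, -0.0352, 0.1366]
orientation: [3.14, -0.0, 1.765]
force: [-2.3, 0.1, 14.6]
gripper_width: -0.0001
grip_force: 7.0
```

>>> step_arm:
  targets:
    - [[0, 0, 1], [0, 0, 0], 1]
    - [[0, 0, 1], [0, 0, 0], 1]

```text
time: 7.35
position: [0.4992, -0.0352, 0.1363]
orientation: [3.139, -0.001, 1.765]
force: [-5.9, 1.9, 23.8]
gripper_width: -0.0007
grip_force: 11.9
```

```bash
python3 - <<'E'
from station import r
from h import *
p=np.load('p.npy')
go(r,W(p,[-110,-130.5,155])[0])
E
```

```text
t 7.35 at [ 0.4992 -0.0352  0.1363] F [-5.9  1.9 23.8] shift [-203.1  -16.5  -18.8] turn [ 0.002 -0.001  0.004]
```

Heater is at its stop. On to the start button, passing high over the other keys.

>>> step_arm:
  targets:
    - [[0, 0, -20], [0, 0, 0], 1]
    - [[-20, -2, -45], [0, 0, 0], 1]
    - [[-65, -6, -45], [0, 0, 0], 1]
    - [[-110, -10, -45], [0, 0, 0], 1]
    - [[-155, -14, -45], [0, 0, 0], 1]
    - [[-203, -18, -45], [0, 0, 0], 1]
    - [[-203, -18, -25], [0, 0, 0], 1]
    - [[-203, -18, -20], [0, 0, 0], 1]

```text
time: 8.15
position: [0.5186, -0.2388, 0.153]
orientation: [-3.139, -0.001, 1.762]
force: [-0.5, 0.6, -0.2]
gripper_width: 0.0004
grip_force: 0.0
```

```bash
python3 - <<'E'
from station import r
from h import *
import cv2
p=np.load('p.npy')
go(r,W(p,[-112,-130.5,140])[0])
a=r.grab_frame('side')[180:300,215:335];b=r.grab_frame('wrist')[60:360,60:360]
cv2.imwrite('pics/c3.png',np.hstack([cv2.resize(a,(400,400),interpolation=2),cv2.resize(b,(400,400))])[:,:,::-1])
E
```

```text
t 8.15 at [ 0.5186 -0.2388  0.153 ] F [-0.5  0.6 -0.2] shift [ 0.5  1.6 13. ] turn [-0.003 -0.001  0.001]
```

View pics/c3.png

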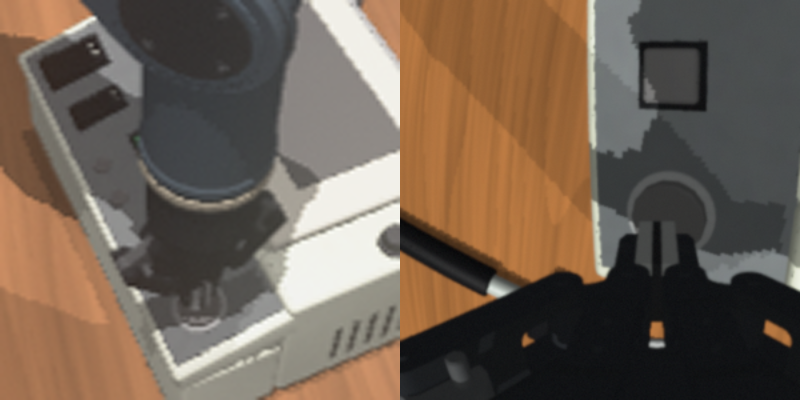

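The tips are over the start button (centre about (672,210) in the right half), slightly in front of its middle. Pressing in small steps.

>>> step_arm:
  targets:
    - [[0, 2, 8], [0, 0, 0], 1]
    - [[0, 2, 14], [0, 0, 0], 1]
    - [[0, 2, 17], [0, 0, 0], 1]
    - [[0, 2, 19], [0, 0, 0], 1]
    - [[0, 2, 20], [0, 0, 0], 1]

```text
time: 8.75
position: [0.5222, -0.237, 0.1349]
orientation: [3.141, -0.0, 1.765]
force: [0.5, 0.8, 2.0]
gripper_width: -0.0002
grip_force: 1.0
```

>>> step_arm:
  targets:
    - [[0, 0, 1], [0, 0, 0], 1]
    - [[0, 0, 2], [0, 0, 0], 1]
    - [[0, 0, 3], [0, 0, 0], 1]
    - [[0, 0, 4], [0, 0, 0], 1]
    - [[0, 0, 4], [0, 0, 0], 1]

```text
time: 9.25
position: [0.5225, -0.2375, 0.1313]
orientation: [3.14, 0.0, 1.765]
force: [-0.0, 2.3, 7.2]
gripper_width: 0.0001
grip_force: 3.4
```

>>> step_arm:
  targets:
    - [[0, 0, 1], [0, 0, 0], 1]
    - [[0, 0, 1.5], [0, 0, 0], 1]
    - [[0, 0, 1.5], [0, 0, 0], 1]

```text
time: 9.55
position: [0.5227, -0.2376, 0.1308]
orientation: [3.139, 0.001, 1.765]
force: [-2.4, 3.5, 19.3]
gripper_width: 0.0001
grip_force: 9.1
```

Bottomed at 19 N with z = 0.131, as expected for full travel. Now I'll retreat straight up and check.

>>> step_arm:
  targets:
    - [[0, 0, -10], [0, 0, 0], 1]
    - [[0, 0, -30], [0, 0, 0], 1]
    - [[0, 0, -70], [0, 0, 0], 1]
    - [[0, 0, -110], [0, 0, 0], 1]
    - [[0, -30, -130], [0, 0, 0], 1]
    - [[0, -30, -130], [0, 0, 0], 1]

```text
time: 10.15
position: [0.4901, -0.2458, 0.2624]
orientation: [3.139, 0.003, 1.761]
force: [-0.3, -0.5, -0.6]
gripper_width: -0.0001
grip_force: 0.0
```

```bash
python3 - <<'E'
from station import r
import numpy as np,cv2
print(r.state()['force'],r.state()['time'])
a=r.grab_frame('side')[150:310,190:350];b=r.grab_frame('wrist')[0:300,100:400]
cv2.imwrite('pics/c4.png',np.hstack([cv2.resize(a,(400,400),interpolation=2),cv2.resize(b,(400,400))])[:,:,::-1])
E
```

```text
[-0.3422677  -0.4616692  -0.58345506] 10.15
```

View pics/c4.png

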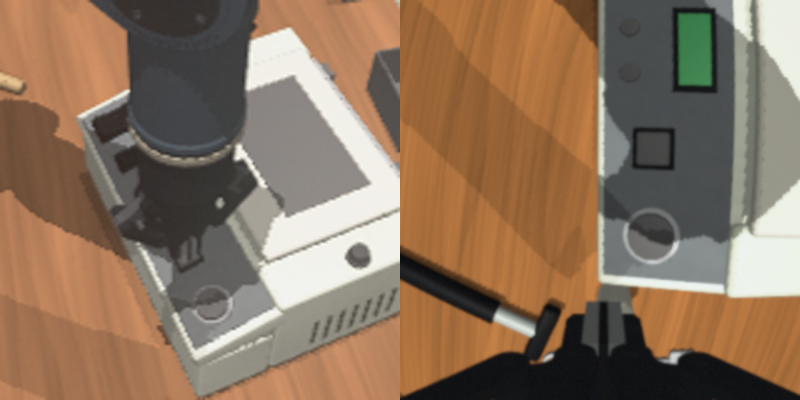

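The lid is shut, the start button is back out at (652,236), the stop and time keys are untouched, and the arm is clear. Handing in.

```bash
python3 -c "
from station import r
print(r.hand_in())"
```

```text
the job is handed in; nothing more can be done
None
```

I shut the lid, pressed the mains and heater rockers on to their stops, then pushed the start button fully in and released it. The job is handed in at about 10 s; the hand-in returned no verdict.

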